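Putting the pasta class tools back in their organisers

TASK

The pasta class is over: put the five tools away in the three bamboo organisers. Stand the two ravioli stamps upright in the divided box, one in each compartment; stack the two gnocchi boards flat, one on top of the other, inside the wide tray; and lay the pastry wheel flat inside the narrow tray. Set each tool down gently instead of dropping it in.

Things in the scene. Friction and masses are not known exactly. Their poses are not given: they have to be found in the camera images.
- round_stamp: ravioli stamp standing upright, round toothed aluminium foot 63 in diameter and 12 high, 85 tall, about 100 g. The 27 mm thick round dark wooden handle stands on the foot, straight from 35 to 70 high (domed end at 85), and is the part to grip. Origin at the centre of the underside, z up the handle. (All in mm.)
- square_stamp: ravioli stamp standing upright, square toothed aluminium foot 59 x 59 and 12 high (sides along x and y), 85 tall, about 100 g. The 27 mm thick round dark wooden handle stands on the foot, straight from 35 to 70 high (domed end at 85), and is the part to grip. Origin at the centre of the underside, z up the handle. (All in mm.)
- gnocchi_board_a: one gnocchi board: a ridged pale beech paddle lying flat, ridges up, 150 long and 12 thick. Origin on its underside at its balance point; x runs along it: the 58 wide rectangular ridged part from x -31 to +59, the 20 wide handle from x -31 to -91; z up. Can be gripped across the 58 mm part at the origin, or across the handle. About 60 g. (All in mm.)
- gnocchi_board_b: the other, identical gnocchi board: a ridged pale beech paddle lying flat, ridges up, 150 long and 12 thick. Origin on its underside at its balance point; x runs along it: the 58 wide rectangular ridged part from x -31 to +59, the 20 wide handle from x -31 to -91; z up. Can be gripped across the 58 mm part at the origin, or across the handle. About 60 g. (All in mm.)
- pastry_wheel: pastry wheel lying flat: dark wooden handle 24 wide and 20 high from x -65 to +25, then a steel fork with a fluted steel disc 40 in diameter, flat side up, centred at x +61; 146 long in all, about 70 g. Origin on its underside at its balance point, under the front part of the handle (grip the handle there, across y); x along it towards the disc, z up. (All in mm.)
- stamp_box: the divided organiser: 198 x 102 outside, 40 high, with a cross wall at its middle as high as the sides, making two square compartments 90 x 90 inside, their centres at y +48 and y -48. Bamboo, open-topped, fixed to the table, walls and floor 6 thick. Origin at the centre of its underside (its inner floor is 6 higher), y along its long side, x along its short side, z up. (All in mm.)
- board_tray: the wide undivided tray: 212 x 132 outside (200 x 120 inside), 32 high. Bamboo, open-topped, fixed to the table, walls and floor 6 thick. Origin at the centre of its underside (its inner floor is 6 higher), y along its long side, x along its short side, z up. (All in mm.)
- wheel_tray: the narrow undivided tray: 192 x 92 outside (180 x 80 inside), 26 high. Bamboo, open-topped, fixed to the table, walls and floor 6 thick. Origin at the centre of its underside (its inner floor is 6 higher), y along its long side, x along its short side, z up. (All in mm.)
There are look-alikes about, which are no part of the job. There is more than one size of the pastry_wheel; the one meant has the size given above. What is shaped like the gnocchi_board_a but green is not meant.

How it is judged:
At the end, for the whole second after the job is handed in: Stamps upright (0.1 rad) on the divided box's floor, one per compartment; one gnocchi board on the wide tray's floor, the other on top, both flat (0.1 rad), within 40 x 60 mm of its centre; pastry wheel flat on the narrow tray's floor, within 35 x 50 mm of its centre; all at rest (((x of round_stamp in the frame of stamp_box between -0.03 and 0.03 m and y of round_stamp in the frame of stamp_box between 0.025 and 0.075 m and x of square_stamp in the frame of stamp_box between -0.03 and 0.03 m and y of square_stamp in the frame of stamp_box between -0.075 and -0.025 m) or (x of round_stamp in the frame of stamp_box between -0.03 and 0.03 m and y of round_stamp in the frame of stamp_box between -0.075 and -0.025 m and x of square_stamp in the frame of stamp_box between -0.03 and 0.03 m and y of square_stamp in the frame of stamp_box between 0.025 and 0.075 m)) and z of round_stamp in the frame of stamp_box between 0.003 and 0.01 m and angle between each of round_stamp, square_stamp's own z axis and vertical below 0.1 rad and z of square_stamp in the frame of stamp_box between 0.003 and 0.01 m and ((z of gnocchi_board_a in the frame of board_tray between 0.003 and 0.01 m and z of gnocchi_board_b in the frame of board_tray between 0.014 and 0.023 m) or (z of gnocchi_board_b in the frame of board_tray between 0.003 and 0.01 m and z of gnocchi_board_a in the frame of board_tray between 0.014 and 0.023 m)) and x of gnocchi_board_a in the frame of board_tray between -0.04 and 0.04 m and y of gnocchi_board_a in the frame of board_tray between -0.06 and 0.06 m and angle between the z axis of each of gnocchi_board_a, gnocchi_board_b and the z axis of board_tray, either way round below 0.1 rad and x of gnocchi_board_b in the frame of board_tray between -0.04 and 0.04 m and y of gnocchi_board_b in the frame of board_tray between -0.06 and 0.06 m and x of pastry_wheel in the frame of wheel_tray between -0.035 and 0.035 m and y of pastry_wheel in the frame of wheel_tray between -0.05 and 0.05 m and z of pastry_wheel in the frame of wheel_tray between 0.002 and 0.012 m and angle between the z axis of pastry_wheel and the z axis of wheel_tray, either way round below 0.1 rad and linear speed of each of round_stamp, square_stamp, gnocchi_board_a, gnocchi_board_b, pastry_wheel below 0.02 m/s and angular speed of each of round_stamp, square_stamp, gnocchi_board_a, gnocchi_board_b, pastry_wheel below 0.25 rad/s); the robot touches nothing.
It fails at once if a tool is dropped or thrown into its organiser (moving faster than 0.7 m/s within 40 mm of its floor) instead of being set down ((x of round_stamp in the frame of stamp_box between -0.06 and 0.06 m and y of round_stamp in the frame of stamp_box between -0.09 and 0.09 m and z of round_stamp in the frame of stamp_box between 0 and 0.04 m and linear speed of round_stamp above 0.7 m/s) or (x of square_stamp in the frame of stamp_box between -0.06 and 0.06 m and y of square_stamp in the frame of stamp_box between -0.09 and 0.09 m and z of square_stamp in the frame of stamp_box between 0 and 0.04 m and linear speed of square_stamp above 0.7 m/s) or (x of gnocchi_board_a in the frame of board_tray between -0.06 and 0.06 m and y of gnocchi_board_a in the frame of board_tray between -0.09 and 0.09 m and z of gnocchi_board_a in the frame of board_tray between 0 and 0.04 m and linear speed of gnocchi_board_a above 0.7 m/s) or (x of gnocchi_board_b in the frame of board_tray between -0.06 and 0.06 m and y of gnocchi_board_b in the frame of board_tray between -0.09 and 0.09 m and z of gnocchi_board_b in the frame of board_tray between 0 and 0.04 m and linear speed of gnocchi_board_b above 0.7 m/s) or (x of pastry_wheel in the frame of wheel_tray between -0.06 and 0.06 m and y of pastry_wheel in the frame of wheel_tray between -0.09 and 0.09 m and z of pastry_wheel in the frame of wheel_tray between 0 and 0.04 m and linear speed of pastry_wheel above 0.7 m/s)).
It also fails if it takes over 128 s, if anything falls off the work surface, if the arm or the gripper's body presses on something with over 40 N, if the wrist force passes 120 N, or if a joint passes its speed limit or range.

ROBOT

A 7-joint arm with a two-finger parallel gripper is mounted at the origin on the work surface. World frame = base frame: x ahead of the robot, y to its left, z up, the work surface at z = 0. Lengths are in m, angles in rad, forces in N, time in s.
With the tool pointing down it reaches from about 0.4 to 0.85 m from the base axis. Payload 6.9 kg.
Tool frame: the origin (TCP) lies midway between the tips of the shut fingers; the grasp point (between the pads) lies behind it (ctrl.pinch_z is the z of the grasp point in the tool frame, in m); z points along the fingers, y is the line along which they close (so a half turn about z gives the same grasp; the last joint's range is limited). The gripper opens to 85 mm and grips with 20 to 120 N. Pads are 22 mm wide; open, the fingers measure 114 mm over their backs; the gripper's body (76 mm by 85 mm) begins 54 mm behind the grasp point. The pads swing forward as they close: fully open they stand 13 mm farther back than shut.
Start: joints at [1.238, 0.507, -0.238, 1.5, 0.126, 1.149, -0.155], TCP at [0.266, -0.566, 0.231] pointing down, gripper open.
Joint ranges: [-3.08, 3.08], [-0.24, 2.05], [-1.43, 1.35], [0, 2.5], [-1.52, 4.66], [0.17, 1.96], [-2.89, 2.89]. Speed limits (rad/s): [2.39, 2.39, 3.14, 3.14, 3.14, 3.14, 3.14].

INTERFACE

Orientations are given as a unit quaternion [w, x, y, z].
In Python, from station import ctrl, get_state, vision, ticket, models gives the robot as it stands. Calls block until the motion is done:
- ctrl.movep(position, orientation): joint-space move of the TCP to a pose.
- ctrl.movel(position, frame=None, max_speed=0.15): straight line of the TCP; frame=None keeps the orientation; max_speed is the mean speed in m/s.
- ctrl.set_joints(angles): joint-space move.
- ctrl.ungrasp() and ctrl.close_gripper(force=None): open the fingers fully, or close them until they stop; force is the grip in N (None keeps the last).
- ctrl.pause(seconds).
- ctrl.ik(position, orientation): joint angles nearest the present ones, or None.
- get_state(): the state.
- vision.grab_frame(name): name is "side" or "top"; returns (picture, depth): 480x640x3 uint8, blue, green, red; 480x640 float32, m along the optical axis (not along the pixel's ray), 0 where there is no reading.
- vision.camera_info(name): a dict with "mtx" (3x3 intrinsics, pixels), "dist_coeffs" ([k1, k2, p1, p2, k3] as OpenCV has them; the pictures are not rectified), "R" (3x3) and "t" (3): a world point X has camera coordinates R X + t. Camera axes: x right, y down, z forward; pixel columns grow to the right and rows downward; lengths in m; the calibration is good to about 2 mm. A picture is of the moment at which its call begins. camera_info takes no time and is no camera call.
A pose or a line that the arm cannot do raises ctrl.Unreachable and nothing moves.
- ticket.close_job(): hands the job in; it is judged then, once.
Trained networks look in the newest picture that a camera, given by its name, has taken for a name from the list of things; names that differ only in an ending like _2 or _b are one class to them, and where a whole thing is asked for, a point or a joint stands for the part that bears it (a point fixed in the world has none). Each returns a list of dicts, best first, with "p" (0 to 1); they miss things now and then, are a little off and sometimes report something else, mostly with a low value. They report only what shows in the picture. A call takes as long as a camera call. They do not tell look-alikes from the thing itself.
- models.recognise(camera, target): "point" ([column, row] in pixels, amid what is visible of it).
- models.masks_of(camera, target): "mask" (480x640 bool, what is visible of it) and "point" ([column, row] in pixels, amid what is visible of it).
The state is a dict: "time": time; "qpos": joint angles; "qd": joint speeds; "tau": joint torques, N m; "tcp_pos": TCP position; "eef_rot": TCP orientation; "contact_force": force on the tool from outside, world axes, zero at the start; "wrist_torque": the same for the moment, N m; "width": finger opening in m; "gripper_force": force on a finger pad.
Only numpy, scipy, OpenCV 4.12 (cv2) and the standard library are available. Lean on these libraries where they do the work, as an engineer would, in place of code of your own. Each camera call takes 0.05 s, during which the arm holds its last target. There are 200 camera calls.

## Working session

There is one attempt and no reset: what is moved stays moved. The work goes in short steps, each a Python script; the robot and the scene stay as the last script left them, time stands still between calls to the robot, and variables do not carry over. Pictures are saved under pics/ and viewed, at most 14 in all, crops included, and the job is handed in when it is done.

```bash
mkdir -p pics; cat > h.py <<'E'
import numpy as np, cv2
from station import ctrl, get_state, vision, ticket, models
def cloud(cam):
    im,d=vision.grab_frame(cam); c=vision.camera_info(cam)
    K=np.array(c["mtx"]);D=np.array(c["dist_coeffs"],float)
    g=np.stack(np.meshgrid(np.arange(640),np.arange(480)),-1).reshape(-1,1,2).astype(np.float64)
    n=cv2.undistortPoints(g,K,D).reshape(480,640,2)
    P=np.dstack([n*d[...,None],d]); W=(P-np.array(c["t"]))@np.array(c["R"])
    W[d==0]=np.nan
    return im,W
def rect(W,m,zmin=-1,zmax=1):
    p=W[m]; p=p[(p[:,2]>zmin)&(p[:,2]<zmax)]
    return cv2.minAreaRect((p[:,:2]*1000).astype(np.float32)),p
E
python3 - <<'E'
from h import *
print(ctrl.pinch_z,get_state()["eef_rot"],get_state()["time"])
for cam in("top","side"):
    im,W=cloud(cam); cv2.imwrite(f"pics/{cam}.png",im)
    for t in("round_stamp","square_stamp","gnocchi_board_a","pastry_wheel","stamp_box","board_tray","wheel_tray"):
        for r in models.masks_of(cam,t):
            m=r["mask"]&np.isfinite(W[...,2]); 
            if m.sum()<20: continue
            p=W[m]; z=np.percentile(p[:,2],95)
            R,_=rect(W,m,z-.012 if 'tray' in t or 'box' in t else .004)
            print(cam,t,round(r["p"],2),np.round(r["point"]).astype(int),"z95 %.3f"%z,"rect",np.round(R[0]),np.round(R[1]),round(R[2],1),np.round(im[m].mean(0)))
E
```

```text
-0.0187 [-9.04876951e-04  9.76028613e-01  2.17640259e-01 -2.12028156e-04] 0.0
top round_stamp 0.66 [244 182] z95 0.083 rect [683. 191.] [56. 58.] 22.5 [103. 116. 136.]
top square_stamp 0.86 [426 186] z95 0.081 rect [ 677. -211.] [57. 59.] 80.1 [110. 123. 142.]
top gnocchi_board_a 0.94 [404 288] z95 0.015 rect [ 437. -162.] [150.  59.] 14.7 [ 83. 133. 184.]
top gnocchi_board_a 0.81 [264 285] z95 0.015 rect [486. 148.] [ 58. 149.] 88.1 [ 82. 132. 183.]
top gnocchi_board_a 0.7 [486 193] z95 0.016 rect [ 668. -360.] [150.  59.] 78.2 [38. 94. 66.]
top pastry_wheel 0.82 [339 288] z95 0.022 rect [455. -12.] [144.  35.] 7.8 [ 64.  83. 114.]
top pastry_wheel 0.82 [325 118] z95 0.029 rect [842.  20.] [ 53. 194.] 65.4 [59. 73. 97.]
top pastry_wheel 0.75 [478 377] z95 0.029 rect [ 269. -303.] [ 49. 196.] 35.4 [ 62.  81. 112.]
top stamp_box 0.57 [521 268] z95 0.040 rect [ 500. -405.] [199. 104.] 82.7 [ 69. 116. 159.]
top board_tray 0.72 [144 264] z95 0.032 rect [516. 406.] [134. 214.] 10.0 [ 72. 122. 167.]
top wheel_tray 0.88 [340 200] z95 0.026 rect [645. -16.] [ 94. 192.] 7.6 [ 75. 127. 173.]
s
[... 625 characters left out ...]
[453.  -4.] [142.  39.] 14.1 [ 98. 118. 149.]
side pastry_wheel 0.72 [375 272] z95 0.024 rect [452.  -4.] [144.  50.] 20.5 [ 99. 120. 150.]
side pastry_wheel 0.61 [486 204] z95 0.031 rect [ 270. -302.] [ 53. 198.] 34.6 [ 92. 113. 145.]
side pastry_wheel 0.58 [204 239] z95 0.031 rect [838.  11.] [ 56. 193.] 57.8 [ 97. 110. 130.]
side pastry_wheel 0.35 [392 226] z95 0.017 rect [ 439. -160.] [147.  63.] 14.6 [131. 170. 203.]
side stamp_box 0.89 [395 162] z95 0.043 rect [ 501. -407.] [208. 104.] 82.2 [118. 157. 187.]
side board_tray 0.92 [279 427] z95 0.033 rect [519. 398.] [133. 197.] 9.8 [134. 176. 206.]
side wheel_tray 0.79 [290 250] z95 0.029 rect [646. -18.] [ 93. 202.] 7.6 [129. 170. 200.]
```

```bash
python3 - <<'E'
import cv2
i=cv2.imread("pics/top.png"); cv2.imwrite("pics/crop.png",cv2.resize(i[240:330,220:460],None,fx=3.3,fy=3.3,interpolation=cv2.INTER_CUBIC))
E
```

```text
(no output)
```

View pics/top.png

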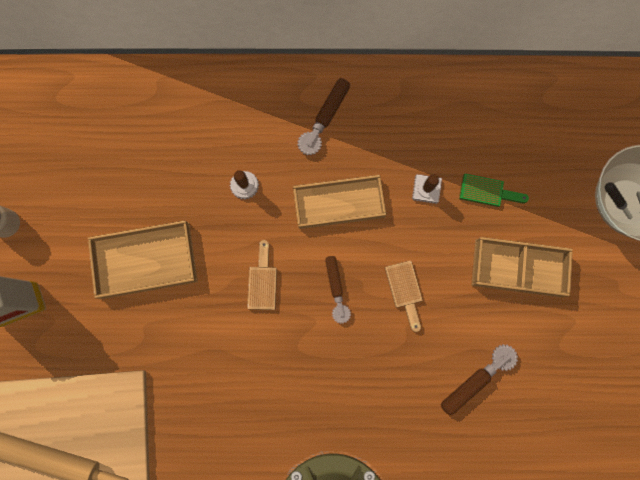

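```bash
sleep 1
```

```text
(no output)
```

View pics/crop.png

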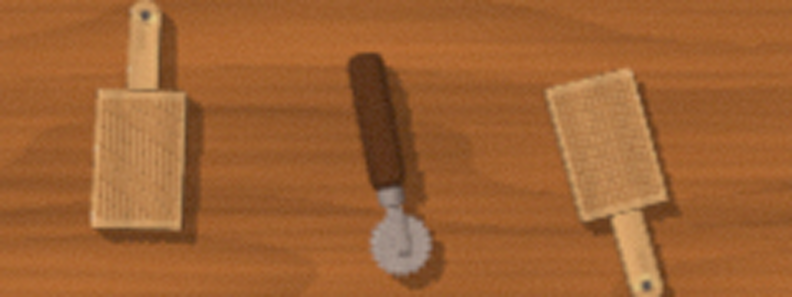

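Wheels: (340,288) is 144 mm long, which fits the 146 given. (325,118) and (478,377) are both about 195 mm, so too big. The crop shows the small wheel with its disc towards the robot. Beech boards are at (264,285), handle away from the robot, and (404,288), handle towards it. The green board at (486,193) is not meant. Stamps are at (244,182) and (426,186).

The pastry wheel's tray is narrower than the open fingers, so I'll release it with the tips at rim height, about 8 mm above the floor.

```bash
cat >> h.py <<'E'
def q(a): return [0,float(np.cos(a/2)),float(np.sin(a/2)),0]
def go(x,y,z,deg):
    """joint move, choosing the equivalent of the half-turn grasp with the least joint travel"""
    now=np.array(get_state()["qpos"]); best=None
    for d in (deg,deg+180):
        s=ctrl.ik([x,y,z],q(np.radians(d)))
        if s is not None:
            c=np.abs(np.array(s)-now).max()
            if best is None or c<best[0]: best=(c,d)
    assert best,"no ik"
    ctrl.movep([x,y,z],q(np.radians(best[1]))); return best[1]
def go1(x,y,z,deg): ctrl.movep([x,y,z],q(np.radians(deg)))
def st(m=""):
    s=get_state(); print(m,"t %.1f w %.4f F"%(s["time"],s["width"]),np.round(s["contact_force"],1),"tcp",np.round(s["tcp_pos"],4),"q7 %.2f"%s["qpos"][6])
def pick(x,y,z,deg,force=40,up=.2):
    go(x,y,up,deg); ctrl.movel([x,y,z+.05],max_speed=.3); ctrl.movel([x,y,z],max_speed=.1)
    ctrl.close_gripper(force); st("grip"); ctrl.movel([x,y,up],max_speed=.2); st("lift")
def place(x,y,z,deg,up=.2):
    go1(x,y,up,deg); ctrl.movel([x,y,z+.03],max_speed=.25); ctrl.movel([x,y,z],max_speed=.05); st("down")
    ctrl.ungrasp(); st("open"); ctrl.movel([x,y,up],max_speed=.25)
def ax(c,deg,dx,dy):
    a=np.radians(deg); return np.array(c)+[dx*np.cos(a)-dy*np.sin(a),dx*np.sin(a)+dy*np.cos(a)]
BOX=([.5005,-.406],-7.4); BT=([.5165,.406],10.0); WT=([.6455,-.017],7.6)
E
python3 - <<'E'
from h import *
im,W=cloud("top")
for t in("round_stamp","square_stamp"):
    m=models.masks_of("top",t)[0]["mask"]&np.isfinite(W[...,2])
    R,_=rect(W,m,.006,.016); p=W[m]; h=p[p[:,2]>.074]; k=p[(p[:,2]>.03)&(p[:,2]<.07)]
    print(t,"foot",np.round(R[0]),np.round(R[1]),"dome",np.round(np.median(h[:,:2],0)*1e3),len(h),"shank",np.round(np.median(k[:,:2],0)*1e3))
r=[r for r in models.masks_of("top","pastry_wheel") if abs(r["point"][0]-339)<10 and abs(r["point"][1]-288)<15][0]
m=r["mask"]&np.isfinite(W[...,2]); g=im[...,2].astype(int)-im[...,0]
p=W[m]; print("wheel all z",np.round(np.percentile(p[:,2],[5,50,95]),4))
h=W[m&(g>15)&(W[...,2]>.012)][:,:2]; R=cv2.minAreaRect((h*1e3).astype(np.float32)); print("handle",R,len(h))
d=W[m&(g<=15)][:,:2]; print("steel",np.round(np.median(d,0)*1e3),len(d))
for n,(c,a) in dict(BOX=BOX,BT=BT,WT=WT).items():
    for dd in(a,a+90,a-90,a+180):
        s=ctrl.ik([*c,.2],q(np.radians(dd))); print(n,dd,None if s is None else np.round(s,2))
E
```

```text
Traceback (most recent call last):
IndexError: list index out of range
```

```bash
python3 - <<'E'
from h import *
im,W=cloud("top")
near=lambda c,r:(np.hypot(W[...,0]-c[0],W[...,1]-c[1])<r)&np.isfinite(W[...,2])
for t,c in(("round",(.683,.191)),("square",(.677,-.209))):
    m=near(c,.06)
    R,_=rect(W,m,.007,.016); p=W[m]; h=p[p[:,2]>.074]; k=p[(p[:,2]>.03)&(p[:,2]<.07)]
    print(t,"foot",np.round(R[0]),np.round(R[1]),"dome",np.round(np.median(h[:,:2],0)*1e3),len(h),"shank",np.round(np.median(k[:,:2],0)*1e3))
m=near((.455,-.012),.09)&(W[...,2]>.006); g=im[...,2].astype(int)-im[...,0]
print("wheel z",np.round(np.percentile(W[m][:,2],[5,50,95]),4))
h=W[m&(g>25)&(W[...,2]>.011)][:,:2]; R=cv2.minAreaRect((h*1e3).astype(np.float32)); print("handle",R,len(h))
d=W[m&(g<=25)][:,:2]; print("steel",np.round(np.median(d,0)*1e3),len(d))
for n,(c,a) in dict(BOX=BOX,BT=BT,WT=WT).items():
    for dd in(a,a+90,a-90,a+180):
        s=ctrl.ik([*c,.2],q(np.radians(dd))); print(n,dd,None if s is None else np.round(s,2))
E
```

```text
round foot [683. 193.] [57. 61.] dome [683. 193.] 108 shank [675. 187.]
square foot [ 677. -210.] [57. 59.] dome [ 675. -209.] 99 shank [ 667. -203.]
wheel z [0.0089 0.0163 0.0216]
handle ((453.4992370605469, -6.5621795654296875), (144.94859313964844, 35.499717712402344), 13.787904739379883) 615
steel [409. -19.] 37
BOX -7.4 [ 0.71  0.56 -0.12  1.49  0.07  1.1  -1.12]
BOX 82.6 [ 0.93  0.59 -0.5   1.49  0.3   1.14  0.25]
BOX -97.4 [ 0.48  0.57  0.28  1.5  -0.17  1.1  -2.48]
BOX 172.6 [ 1.13  0.68 -0.89  1.49  0.54  1.24  1.61]
BT 10.0 [-0.21  0.71 -0.93  1.45  0.58  1.27 -2.6 ]
BT 100.0 [-0.13  0.8  -1.15  1.45  0.73  1.37 -1.14]
BT -80.0 [-0.11  0.83 -1.23  1.45  0.78  1.41  1.96]
BT 190.0 [-0.12  0.82 -1.22  1.45  0.77  1.4   0.39]
WT 7.6 [ 0.2   0.58 -0.37  1.49  0.22  1.12 -1.64]
WT 97.6 [ 0.44  0.66 -0.81  1.48  0.49  1.21 -0.31]
WT -82.4 [-0.57  0.81  1.15  1.5  -0.75  1.32 -2.36]
WT 187.6 [ 0.52  0.72 -1.    1.48  0.62  1.28  1.15]
```

```bash
sed -i 's/^    go(x,y,up,deg); ctrl.movel(\[x,y,z+.05\]/    f=go(x,y,up,deg)-deg; ctrl.movel([x,y,z+.05]/; s/st("lift")/st("lift"); return f/' h.py
python3 - <<'E'
from h import *
x,y=ax(*BOX,0,-.048)
f=pick(.6765,-.210,.040,80); place(x,y,.047,82.6+f)
im,_=cloud("side"); cv2.imwrite("pics/s1.png",im[100:340,260:580])
E
```

```text
grip t 4.7 w 0.0258 F [-0.1 -0.3  1.6] tcp [ 0.6768 -0.21    0.0403] q7 -0.24
lift t 5.6 w 0.0264 F [ 0.5 -0.2 -1.9] tcp [ 0.6757 -0.21    0.1985] q7 -0.17
down t 8.2 w 0.0257 F [-0.1 -0.6 -0.7] tcp [ 0.4943 -0.4536  0.0468] q7 0.21
open t 8.8 w 0.0854 F [ 0.5 -0.7 -0.2] tcp [ 0.4944 -0.4536  0.047 ] q7 0.21
```

View pics/s1.png

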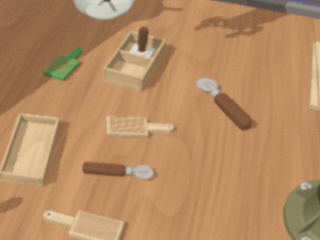

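The square stamp stands upright in its compartment (crop pixel (143,45)). Next is the round stamp, plus a better yaw for the wheel.

```bash
python3 - <<'E'
from h import *
x,y=ax(*BOX,0,.048)
f=pick(.683,.193,.040,60); place(x,y,.047,82.6)
for cam in("top","side"):
    im,W=cloud(cam); 
    if cam=="top": cv2.imwrite("pics/t2.png",im)
    m=(np.hypot(W[...,0]-.455,W[...,1]+.01)<.095)&(W[...,2]>.007)
    s=cv2.cvtColor(im,cv2.COLOR_BGR2HSV)[...,1]
    print(cam,np.percentile(s[m],[5,25,50,75,95]))
    for n,k in(("handle",m&(s>90)),("steel",m&(s<70)),("all",m)):
        p=W[k][:,:2]*1e3
        if len(p)<15: continue
        mu,ev=cv2.PCACompute(p,None)[:2]; u=p@ev[0]
        print(n,len(p),np.round(mu[0]),"yaw %.1f"%np.degrees(np.arctan2(ev[0][1],ev[0][0])),"len %.0f"%np.ptp(u),"mid",np.round(mu[0]+ev[0]*((u.max()+u.min())/2-mu[0]@ev[0])), "wid %.0f"%np.ptp(p@ev[1]))
E
```

```text
grip t 13.7 w 0.0264 F [-0.4 -0.5  1.8] tcp [0.6832 0.193  0.0403] q7 -1.17
lift t 14.7 w 0.0258 F [-0.  -0.2 -1.2] tcp [0.6823 0.1926 0.1985] q7 -1.10
down t 18.1 w 0.0263 F [ 0.2 -0.1 -1.3] tcp [ 0.5067 -0.3583  0.0467] q7 0.01
open t 18.7 w 0.0855 F [-0.4  1.  -0.1] tcp [ 0.5067 -0.3585  0.047 ] q7 0.01
top [ 42.  47. 169. 182. 197.]
handle 470 [479.  -5.] yaw 11.2 len 146 mid [454. -10.] wid 53
steel 273 [406. -19.] yaw 10.8 len 54 mid [411. -18.] wid 36
all 760 [451. -10.] yaw 11.0 len 146 mid [454. -10.] wid 53
side [ 22.  31. 129. 134. 139.]
handle 500 [481.   1.] yaw 12.9 len 125 mid [463.  -3.] wid 95
steel 283 [408. -16.] yaw 15.7 len 59 mid [410. -15.] wid 42
all 790 [454.  -5.] yaw 13.1 len 146 mid [453.  -6.] wid 95
```

View pics/t2.png

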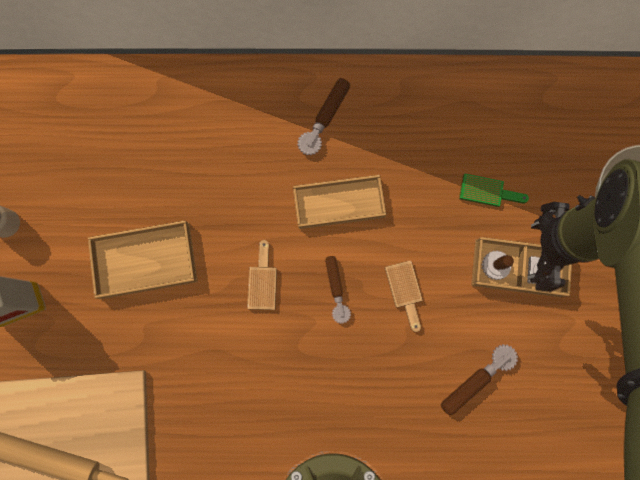

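Both stamps are in (498,264 and about 545,268). Now the wheel.

```bash
python3 - <<'E'
from h import *
f=pick(.461,-.0085,.010,11,force=50)
x,y=ax(*WT,0,.008 if f==0 else -.008); print(f)
place(x,y,.0255,97.6)
go(.55,.25,.3,97.6)
im,W=cloud("top"); cv2.imwrite("pics/t3.png",cv2.resize(im[150:330,230:450],None,fx=3,fy=3))
E
```

```text
grip t 22.8 w 0.0224 F [-1.   0.1  6.2] tcp [ 0.4611 -0.0085  0.0104] q7 0.75
lift t 23.9 w 0.0222 F [-0.   0.5  0.4] tcp [ 0.4604 -0.0088  0.199 ] q7 1.12
180
down t 26.5 w 0.0226 F [-0.2  0.1 -1. ] tcp [ 0.6466 -0.0248  0.0255] q7 -0.28
open t 27.2 w 0.0856 F [ 0.2 -0.2  0.1] tcp [ 0.6466 -0.025   0.0255] q7 -0.28
```

View pics/t3.png

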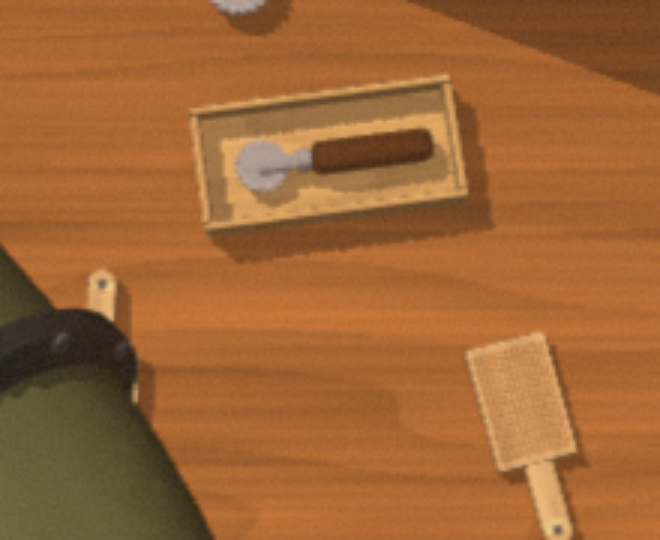

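The wheel lies flat in its tray (crop (330,155)). Now the first board.

```bash
python3 - <<'E'
from h import *
x,y=ax(*BT,0,.016)
f=pick(.4525,-.158,.001,14.7,force=40); print(f)
place(x,y,.008,100+f)
go(.6,-.05,.3,20)
im,W=cloud("top"); cv2.imwrite("pics/t4.png",cv2.resize(im[200:330,70:300],None,fx=3,fy=3))
for t in("gnocchi_board_a","board_tray"):
    for r in models.masks_of("top",t):
        m=r["mask"]&np.isfinite(W[...,2])
        R,p=rect(W,m,.004 if t[0]=='g' else .022); print(t,r["p"],np.round(r["point"]),np.round(R[0]),np.round(R[1]),R[2],np.round(np.percentile(p[:,2],[10,50,90]),3))
E
```

```text
grip t 32.5 w 0.0565 F [-1.6  0.9  8.4] tcp [ 0.4529 -0.1582  0.002 ] q7 -1.28
lift t 33.7 w 0.0565 F [-1.   0.5 -1.2] tcp [ 0.4518 -0.1578  0.1991] q7 -1.15
0.0
down t 37.3 w 0.0567 F [-1.8 -3.6  6.3] tcp [0.5135 0.4212 0.0082] q7 -1.10
open t 37.7 w 0.0854 F [-0.1  0.2 -0.6] tcp [0.5137 0.4218 0.0078] q7 -1.10
gnocchi_board_a 0.93 [495. 193.] [ 608. -249.] [104. 369.] 29.042129516601562 [0.009 0.012 0.015]
gnocchi_board_a 0.84 [264. 285.] [485. 148.] [ 58. 149.] 88.08721160888672 [0.009 0.012 0.014]
gnocchi_board_a 0.7 [131. 259.] [515. 408.] [ 61. 154.] 10.741722106933594 [0.014 0.017 0.02 ]
gnocchi_board_a 0.31 [345. 201.] [643. -19.] [ 95. 122.] 42.384971618652344 [0.016 0.023 0.027]
board_tray 0.69 [152. 254.] [517. 406.] [134. 213.] 10.319623947143555 [0.025 0.031 0.033]
```

View pics/t4.png

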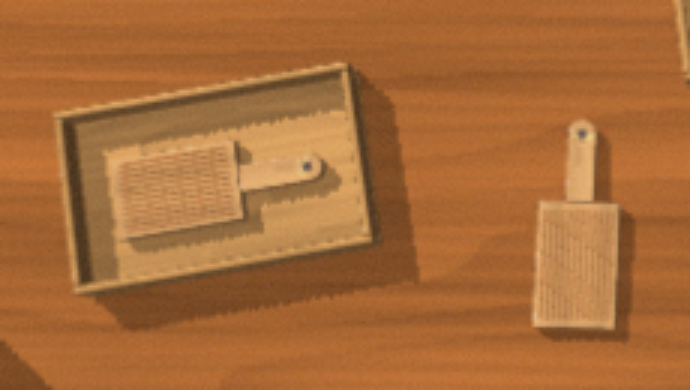

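The first board is flat and centred (crop (215,190)), with its top at 18 mm as expected. Now the second goes on top.

```bash
python3 - <<'E'
from h import *
x,y=ax(*BT,0,.016)
f=pick(.470,.1485,.001,178.1,force=40); print(f)
place(x,y,.0205,100+f)
go(.45,-.05,.35,20)
im,W=cloud("top"); cv2.imwrite("pics/t5.png",im)
m=(np.hypot(W[...,0]-.515,W[...,1]-.408)<.085)&(W[...,2]>.024)&(np.abs((W[...,0]-.5165)*np.cos(.175)+(W[...,1]-.406)*np.sin(.175))<.05)
R,p=rect(W,m); print(R,np.round(np.percentile(p[:,2],[5,50,95]),3))
im,W=cloud("side"); cv2.imwrite("pics/s5.png",im); st()
E
```

```text
grip t 43.2 w 0.0565 F [-0.4 -1.3  7.4] tcp [0.4705 0.1487 0.002 ] q7 -2.43
lift t 44.4 w 0.0564 F [ 0.2  0.1 -1.4] tcp [0.4694 0.1481 0.199 ] q7 -2.21
180.00000000000003
down t 49.3 w 0.0565 F [ 0.6 -0.5  0.2] tcp [0.5137 0.4216 0.0202] q7 1.80
open t 49.7 w 0.0857 F [ 0.5  0.2 -0.2] tcp [0.5137 0.4218 0.0205] q7 1.80
((514.1154174804688, 403.48687744140625), (59.11268997192383, 150.1157989501953), 9.461435317993164) [0.026 0.03  0.033]
 t 52.5 w 0.0852 F [-0.5  0.2 -0.6] tcp [ 0.4502 -0.0493  0.3499] q7 1.56
```

View pics/t5.png

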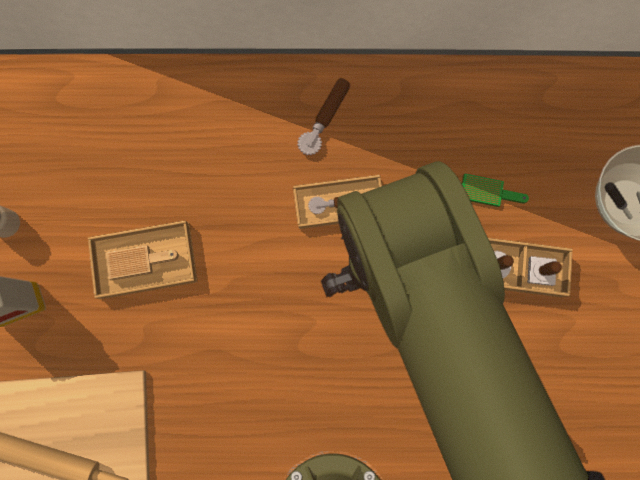

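View pics/s5.png

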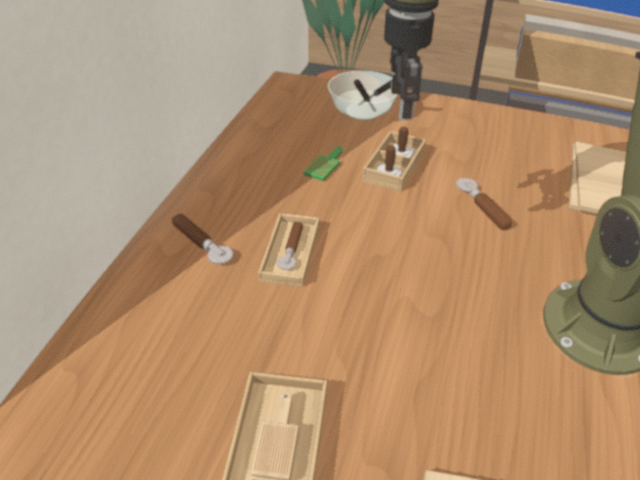

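The stamps are upright in both compartments (403,140 and 390,158 in the side view), and the wheel is flat in its tray (290,245). The boards are stacked, with their top at 30 mm, centred and level. The arm is clear.

```bash
python3 -c "
from h import *
print(ticket.close_job())"
```

```text
the job is handed in; nothing more can be done
None
```

All five tools are in their organisers as asked and the job is handed in at about 53 s of the 128 s allowed; the judge's result was not reported back, and the pastry wheel was released about 10 mm above its tray floor because the open fingers don't fit inside that tray.

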